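# Check a carved wood block under the inspection lamp

### The arm

A 6-joint arm with a two-finger parallel gripper is mounted at the origin on the work surface. World frame = base frame: x ahead of the robot, y to its left, z up, the work surface at z = 0. Lengths are in m, angles in rad, forces in N, time in s.
With the tool pointing down it reaches from about 0.375 to 0.9 m from the base axis. Payload 3.1 kg.
Tool frame: the origin (TCP) lies where the fingers leave the gripper's body, on its centre line; the fingertips stand 73 mm ahead of it and the grasp point (between the pads) lies 54 mm ahead of it; z points along the fingers, y is the line along which they close (so a half turn about z gives the same grasp; the last joint's range is limited). The gripper opens to 85 mm and grips with 20 to 120 N. Pads are 22 mm wide; open, the fingers measure 114 mm over their backs; the gripper's body (76 mm by 85 mm) begins 54 mm behind the grasp point. The pads swing forward as they close: fully open they stand 13 mm farther back than shut.
Start: joints at [1.03, 0.527, 1.433, -0, 1.181, -0.178], TCP at [0.221, 0.585, 0.304] pointing down, gripper open.
Joint ranges: [-3.08, 3.08], [-0.75, 2.2], [0.22, 2.44], [-1.43, 4.57], [0, 2.65], [-2.85, 2.85]. Speed limits (rad/s): [2.79, 2.79, 3.14, 3.14, 3.14, 3.14].

### API

Orientations are given as a unit quaternion [x, y, z, w].
In Python, from station import manip gives the robot as it stands.
- The arm moves only by the shell command python3 -m crank 'ROWS' [FORCE]. ROWS is JSON, a list of rows, each an object with "dp": the shift along the tool's x, y, z normalised to -1 to 1, where 1 is 50 cm, a list of three; "delta_rot": the turn, a rotation vector about the tool's x, y, z normalised to -1 to 1, where 1 is 2 pi rad, a list of three; "fingers": the opening, from -1 (shut) to 1 (fully open). A call has 1 to 12 rows; each row shifts and turns the commanded pose from where the row before left it, along the tool's axes as they then stand; what a row does not reach is not made up. A row lasts 1/12 s, in which the tool goes at most 41.7 mm and 7.16 degrees, less where a joint would pass 70% of its speed; a pose out of reach is approached as far as the arm can. A call with a number of a shift or a turn outside -1 to 1 is refused whole. A call with a gripper value outside its range is refused whole. The fingers move at their own pace and stop on an object; FORCE is the grip in N (left out, the last holds). Time passes only in rows, so rows that do not move let the fingers close. It gives the time, the measured TCP pose, the force, the opening and the grip force at its end, in the units of the state.
- manip.sense(): the state, without advancing time (a new reading comes with each control period).
- manip.snapshot(name): name is "scene" or "top"; returns (picture, depth): 480x640x3 uint8, red, green, blue; 480x640 float32, m along the optical axis (not along the pixel's ray), 0 where there is no reading.
- manip.camera_model(name): a dict with "fx", "fy", "cx", "cy" (pixels), "k1" (the pictures are not rectified: a ray, as slopes to the right and down, at radius r is drawn at 1 + k1 r^2 times it, then the intrinsics apply), "origin" and "attitude" of the camera in the world. Camera axes: x right, y up, looking along -z (the intrinsics and any distortion apply to the point x, -y, -z); pixel columns grow to the right and rows downward; lengths in m; the calibration is good to about 2 mm. A picture is of the moment at which its call begins. camera_model takes no time and is no camera call.
- manip.sign_off(): hands the job in; it is judged then, once.
The state is a dict: "t": time; "q": joint angles; "qd": joint speeds; "tau": joint torques, N m; "tcp_pos": TCP position; "tool_rot": TCP orientation; "force": force on the tool from outside, world axes, zero at the start; "ft_torque": the same for the moment, N m; "finger_gap": opening from 0.0 (shut) to 1.0 (fully open); "gripper_force": force on a finger pad.
Only numpy, scipy, OpenCV 4.12 (cv2) and the standard library are available. Lean on these libraries where they do the work, as an engineer would, in place of code of your own. Each camera call takes 0.05 s, during which the arm holds its last target. There are 200 camera calls.

### The job

Check the tall carved wood block in good light: first start the inspection lamp by twisting its timer's spring-return knob clockwise to the stop and letting go. Then draw the tall block up out of the rack and tilt it so that its carved face looks squarely up into the lamp's light panel, about 25 cm in front of the panel and in the middle of its beam. Finish while holding it there in the gripper, still and clear of the lamp, rack and bench; leave the two squat blocks, the bottle and the ink tin where they stand.

Things in the scene. Friction and masses are not known exactly. Their poses are not given: they have to be found in the camera images.
- tall_block: The block to check: brown wood, 18 mm thick (x), 90 wide (y), 150 tall (z), 0.11-0.22 kg; the tallest, narrowest of the three standing in the rack. Origin: centre of its underside. Its +x face, away from the robot, is carved (light fern on a dark field); the top 40 mm is plain on both faces: grip there across the thickness. Starts upright on the rack's board, top 168 mm above the bench.
- tall_block_face (a point): Middle of the carved face of the tall block: 9 mm from the origin along the block's +x, 75 mm above its underside. Axes as the block's.
- squat_a: Bystander: squat wood block 18 x 110 x 100 mm high, carved with waves, standing in the rack. Origin: centre of its underside.
- squat_b: Bystander: squat wood block 18 x 110 x 100 mm high, carved with sun and hills, standing in the rack. Origin: centre of its underside.
- rack: Fixed dowel rack, base board 176 (x) x 130 x 18 mm, places at x = -54, 0, 54 mm; any block may be in any. Each place: four upright dowels of 10 mm diameter, tops 81 mm above the bench, 22 mm between them for the 18 mm block, which must rise 65 mm to be clear. 36 mm free between blocks. Origin: on the bench under its centre; x, as the blocks' x, points away from the robot, yaw to 0.35 rad.
- lamp: Fixed inspection lamp on an L-shaped steel foot. Origin: on the bench right below the place to hold the block; x points away from the robot to the post, yaw to 0.25 rad. Foot plate 110 x 200 mm round (245, 0), 20 mm post at (255, 0), 388 mm high. Switch box 100 x 90 mm, top at 55 mm, centred at (0, -215) mm, start knob on top. Flat bars 10 mm high join box and foot.
- lamp_head: The lamp's light panel: 24 mm thick, 170 wide (y, level), 46 high, on the post. Origin: middle of its white lit face, at (191, 0, 341) mm in the lamp's frame. Its x points back through the panel, away from the lit place, 0.70 rad (40 degrees) above level: light leaves along -x, down towards the robot. The carved face is square to the lamp when the block's +x is parallel to this x (y to y).
- lamp_beam (a point): Middle of the lit place: 250 mm in front of the lit face along its -x, 180 mm above the bench, straight above the lamp's origin. The middle of the carved face is to be held here, within 90 mm across and 100 mm along the beam. Axes as lamp_head's.
- start_knob (a joint): Angle of the start knob of the lamp's timer, rad: 0 at rest, grows clockwise seen from above, stop at 1.2. A spring drives it back to 0: 0.03 N m at rest, 0.10 N m at the stop; let go, it is back in about half a second. It counts as at the stop from 1.08 (kept there a moment), as sprung back below 0.12.
- start_knob_grip (a point): Where to grip the knob: on its upright axis, 89 mm above the bench. The knob: black disc of 22 mm radius, its top 69 mm above the bench, with an upright bar 14 mm thick, 44 long, top 99 mm above the bench. At rest the bar runs along the lamp's x, so grip it across the lamp's y. This frame turns with the knob; at rest its axes are the lamp's.
- bottle: Bystander: amber bottle with a white cap, diameter 58 mm, 135 mm high, standing beyond the rack. Origin: centre of its underside.
- ink_tin: Bystander: round metal tin, diameter 72 mm, 55 mm high, standing on the bench between the rack and the place to hold the block. Origin: centre of its underside.
Mind the look-alikes: they are no part of the job. Leave any green look-alike of the tall_block alone. Of the things that look like the rack, take the one that is farthest from the robot's base at the start.

How it is judged:
By the outcome, as a careful person would: the job done as asked, in the order asked, and still so for the second after the job is handed in, while the arm keeps its last pose, push and grip.
It also fails if it takes over 64 s, if anything falls off the work surface, if the arm or the gripper's body presses on something with over 40 N, if the wrist force passes 120 N, or if a joint passes its speed limit or range.

## Working session

There is one attempt and no reset: what is moved stays moved. The work goes in short steps, Python scripts to look and compute and a shell command to move; the robot and the scene stay as the last step left them, time stands still between calls to the robot, and variables do not carry over. Pictures are saved under pics/ and viewed, at most 10 in all, crops included, and the job is handed in when it is done.

```bash
mkdir -p pics; ls
cat > h.py <<'E'
import numpy as np,cv2
from scipy.spatial.transform import Rotation as R
from station import manip
def K(n):
    c=manip.camera_model(n);return c
def Rc(c):
    a=np.array(c["attitude"],float)
    return R.from_quat(a).as_matrix() if a.size==4 else a.reshape(3,3)
def grid(n,depth):
    c=K(n);v,u=np.mgrid[0:480,0:640]
    return pts(c,u.ravel(),v.ravel(),depth.ravel()).reshape(480,640,3)
def pts(c,u,v,d):
    x=(np.asarray(u,float)-c["cx"])/c["fx"];y=(np.asarray(v,float)-c["cy"])/c["fy"]
    a,b=x.copy(),y.copy()
    for _ in range(8):
        s=1+c["k1"]*(a*a+b*b);a,b=x/s,y/s
    d=np.asarray(d,float)
    return np.stack([a*d,-b*d,-d],-1)@Rc(c).T+np.array(c["origin"])
E
python3 - <<'E'
from h import *
for n in("scene","top"):
    c=K(n);print({k:np.round(v,3).tolist() for k,v in c.items() if not isinstance(v,str)})
    p,d=manip.snapshot(n);cv2.imwrite(f"pics/{n}0.png",p[...,::-1]);np.savez(f"{n}0.npz",p=p,d=d,**{})
    print((d==0).mean())
print(manip.sense())
E
```

```text
pics
{'fx': 598.811, 'fy': 598.811, 'cx': 310.606, 'cy': 238.967, 'k1': 0.025, 'origin': [1.005, 0.9, 0.901], 'attitude': [0.124, 0.436, 0.861, 0.232]}
0.0039029947916666666
{'fx': 506.149, 'fy': 506.149, 'cx': 317.929, 'cy': 243.113, 'k1': -0.132, 'origin': [0.319, 0.087, 1.455], 'attitude': [-0.06, 0.055, 0.71, -0.699]}
0.004078776041666667
{'t': 0.1, 'q': array([ 1.03047917e+00,  5.28372101e-01,  1.43376435e+00, -5.95311913e-05,
        1.18139251e+00, -1.78481684e-01]), 'qd': array([ 0.00058417, -0.00307017, -0.00298574,  0.00036918,  0.00146407,
        0.00055366]), 'tau': array([ 1.36483877e-04, -4.43303633e+01, -1.78585607e+01, -2.69585444e-04,
        3.83960840e-03,  9.11924786e-06]), 'tcp_pos': array([0.22095735, 0.58410572, 0.30303513]), 'tool_rot': array([ 1.79921183e-01,  9.83680553e-01, -9.15977012e-04, -3.14743452e-04]), 'force': array([0.23744148, 0.13160716, 0.16962085]), 'ft_torque': array([-0.0673573 , -0.00973461,  0.03127889]), 'gripper_force': 0.0, 'finger_gap': 0.9970155107649237}
```

View pics/scene0.png

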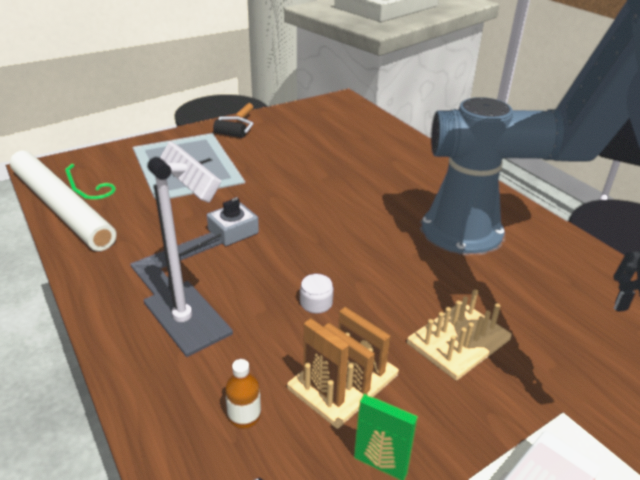

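View pics/top0.png

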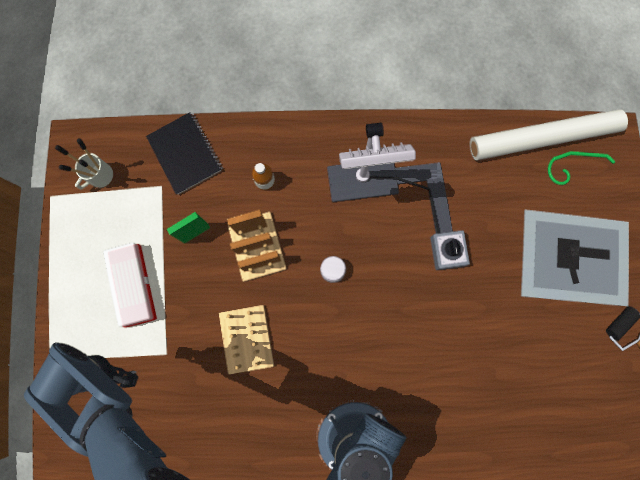

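The scene view shows the blocks in the rack at about (345,365), with an empty rack at (460,335), a green block at (385,437), the tin at (316,293), the bottle at (242,393), the knob at (233,208) and the lamp panel at (190,170). In the top view the rack tops are at (246,218), (250,240) and (258,262). Next I'll measure them.

```bash
cat > m.py <<'E'
from h import *
W={}
for n in("scene","top"):
    z=np.load(f"{n}0.npz");G=grid(n,z["d"]);W[n]=(z["p"],z["d"],G)
def rect(m,G,lab):
    q=G[m]
    if len(q)<5: print(lab,len(q));return
    r=cv2.minAreaRect((q[:,:2]*1000).astype(np.float32));print(lab,len(q),"rect",np.round(r[0]),np.round(r[1]),round(r[2],1),"z",np.round(np.percentile(q[:,2],[5,50,95])*1000,1),"med",np.round(np.median(q,0)*1000,1))
for n in W:
    p,d,G=W[n];X,Y,Z=G[...,0],G[...,1],G[...,2]
    ok=d>0
    t=ok&(abs(Z)<.02)&(X>.2)&(X<.9)&(abs(Y)<.5); print(n,"table z",np.median(Z[t]))
    rp=(X>.4)&(X<.8)&(Y>.15)&(Y<.45)&ok
    for lo,hi in((.09,.125),(.15,.19)):
        m=(rp&(Z>lo)&(Z<hi)).astype(np.uint8)
        k,l,s,c=cv2.connectedComponentsWithStats(m)
        for i in range(1,k):
            if s[i,4]>15: rect(l==i,G,f"{n} z{lo} px{np.round(c[i])}")
E
python3 m.py
python3 - <<'E'
import cv2,numpy as np
a=cv2.imread('pics/scene0.png')[290:480,270:430];b=cv2.imread('pics/top0.png')[190:300,160:300]
a=cv2.resize(a,(400,475),interpolation=3);b=cv2.resize(b,(400,314),interpolation=3)
o=np.zeros((475,800,3),np.uint8);o[:,:400]=a;o[:314,400:]=b;cv2.imwrite('pics/crop.png',o)
E
```

```text
scene table z -2.1619681908502386e-05
scene z0.09 px[364. 329.] 929 rect [501. 258.] [ 24. 113.] 15.5 z [ 91.8 112.8 118.7] med [504.1 263.8 112.8]
scene z0.09 px[354. 348.] 683 rect [551. 278.] [ 22. 114.] 14.2 z [ 93.1 115.3 118.5] med [549.3 302.5 115.3]
scene z0.09 px[325. 362.] 610 rect [612. 292.] [20. 91.] 25.3 z [ 91.4 107.9 123.4] med [610.7 298.4 107.9]
scene z0.09 px[241. 383.] 465 rect [752. 257.] [40. 49.] 76.4 z [ 90.8 100.3 122. ] med [755.6 262.2 100.3]
scene z0.09 px[367. 422.] 278 rect [617. 436.] [ 7. 34.] 33.0 z [ 92.4 107.6 122.6] med [617.7 435.9 107.6]
scene z0.15 px[326. 338.] 695 rect [605. 288.] [22. 91.] 16.5 z [151.6 165.4 168.2] med [606.9 292.9 165.4]
scene z0.15 px[372. 402.] 39 rect [609. 435.] [14. 20.] 33.7 z [150.  150.6 152.4] med [609.9 433.9 150.6]
top table z -0.000677806928636393
top z0.09 px[262. 174.] 146 rect [742. 248.] [43. 49.] 29.0 z [ 90.7  97.1 110.4] med [738.1 244.1  97.1]
top z0.09 px[195. 223.] 66 rect [600. 430.] [17. 46.] 53.3 z [ 91.6 107.7 122.3] med [600.5 429.3 107.7]
top z0.09 px[248. 225.] 101 rect [594. 284.] [ 7. 90.] 18.9 z [ 92.2 108.5 123.2] med [593.7 283.3 108.5]
top z0.09 px[250. 242.] 338 rect [547. 280.] [ 20. 108.] 15.9 z [ 96.3 115.5 120.7] med [546.4 278.2 115.5]
top z0.09 px[258. 260.] 324 rect [497. 258.] [ 19. 107.] 15.6 z [ 97.2 116.1 121.1] med [495.7 256.8 116.1]
top z0.15 px[245. 218.] 285 rect [601. 287.] [19. 91.] 15.0 z [153.3 166.3 171. ] med [600.2 285.5 166.3]
top z0.15 px[188. 219.] 20 rect [603. 440.] [15. 22.] 62.1 z [150.3 151.7 153.1] med [601.9 439.9 151.7]
```

View pics/crop.png

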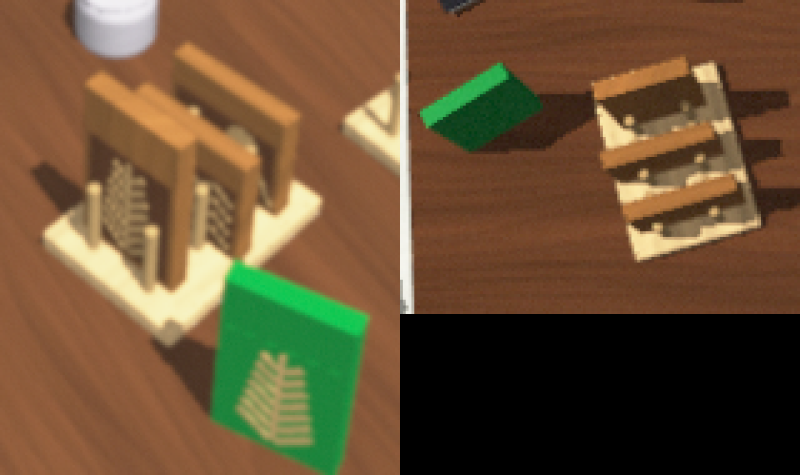

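The candidates in the top view are brown tops at (245,218), (250,242) and (258,260), and a green block at (188,222). The outermost brown one (245,218) is the tall block: it is 19x91 mm in plan, its top stands at 167 mm, and it carries the light fern. The other two are about 108 mm wide and 117 mm high, and the green block is a look-alike. The rack holding them is farther from the base than the empty one. Next I'll measure the lamp.

```bash
cat > m2.py <<'E'
from m import *
print('-----')
for n in W:
    p,d,G=W[n];X,Y,Z=G[...,0],G[...,1],G[...,2];ok=d>0
    L=ok&(X>.4)&(X<1.05)&(Y>-.45)&(Y<.16)
    for lab,lo,hi in(("tin",.03,.062),("boxtop",.045,.06),("disc",.064,.074),("bar",.08,.105),("post",.08,.26),("foot",.005,.03),("head",.29,.42)):
        m=(L&(Z>lo)&(Z<hi)).astype(np.uint8)
        k,l,s,c=cv2.connectedComponentsWithStats(m)
        for i in range(1,k):
            if s[i,4]>25: rect(l==i,G,f"{n} {lab} px{np.round(c[i])}")
    # lit face plane: bright pixels
    m=L&(Z>.3)&(Z<.37)&(p.min(-1)>150)
    q=G[m];c=q.mean(0);u,s,v=np.linalg.svd(q-c);print(n,len(q),"head c",c,"sv",s,"axes",v)
E
python3 m2.py | sed '1,/-----/d'
```

```text
scene tin px[232. 222.] 924 rect [ 539. -277.] [127.  98.] 1.3 z [32.6 53.6 60.1] med [ 546.  -251.1   53.6]
scene tin px[ 93. 231.] 525 rect [ 840. -411.] [72. 89.] 11.0 z [32.5 48.6 60.8] med [ 852.9 -379.3   48.6]
scene tin px[316. 288.] 773 rect [482.  56.] [70. 70.] 1.7 z [33.7 53.7 57.8] med [486.2  65.   53.7]
scene tin px[180. 308.] 185 rect [758. -32.] [37. 30.] 1.4 z [30.6 40.  59.8] med [760.5 -31.7  40. ]
scene boxtop px[232. 219.] 603 rect [ 529. -280.] [103.  99.] 6.4 z [47.  54.8 58.8] med [ 545.1 -256.5   54.8]
scene boxtop px[ 91. 230.] 270 rect [ 856. -394.] [ 55. 105.] 49.3 z [45.9 53.1 59.6] med [ 858.9 -380.3   53.1]
scene boxtop px[316. 285.] 572 rect [481.  54.] [68. 65.] 69.9 z [46.7 54.8 58. ] med [482.7  59.1  54.8]
scene boxtop px[179. 304.] 64 rect [761. -32.] [ 9. 25.] 74.9 z [45.9 52.3 59.3] med [762.4 -32.5  52.3]
scene disc px[232. 212.] 99 rect [ 533. -275.] [33. 50.] 64.9 z [65.2 68.7 73.4] med [ 528.8 -271.1   68.7]
scene disc px[ 92. 220.] 307 rect [ 841. -411.] [44. 83.] 13.3 z [64.5 68.2 72. ] med [ 842.4 -408.9   68.2]
scene disc px[178. 299.] 4
[... 2480 characters left out ...]
 15.] 8.5 z [ 86.   96.3 102.3] med [ 526.2 -277.    96.3]
top foot px[473. 150.] 52 rect [ 832. -374.] [58.  6.] 11.3 z [ 6.8 18.5 27.9] med [ 828.7 -373.8   18.5]
top foot px[390. 186.] 3580 rect [ 686. -116.] [219. 361.] 1.0 z [ 6.2 11.7 20.9] med [ 733.  -112.1   11.7]
top foot px[434. 253.] 62 rect [ 519. -237.] [94. 10.] 13.5 z [ 7.  18.6 28.1] med [ 518.4 -237.    18.6]
top head px[376. 151.] 1627 rect [723. -41.] [ 91. 170.] 6.2 z [344.6 365.9 384.8] med [700.4 -38.6 365.9]
top 888 head c [ 0.69598447 -0.04011894  0.36236843] sv [1.4057677  0.41386555 0.17154108] axes [[-0.0933288   0.99558896 -0.00961002]
 [ 0.97591657  0.08956468 -0.19890958]
 [-0.19717146 -0.02794257 -0.97997073]]
```

```bash
cat > g.py <<'E'
from h import *
yl=np.radians(6.5); LO=np.array([.5037,-.0659,0]); KN=np.array([.528,-.2795,0])
def down(yaw_y): # tool y at yaw, z down
    y=np.array([np.cos(yaw_y),np.sin(yaw_y),0]);z=np.array([0,0,-1.]);return np.stack([np.cross(y,z),y,z],1)
def goal(p,Rt):
    "rotate first, then shift in the goal's axes"
    s=manip.sense();R0=R.from_quat(s["tool_rot"]).as_matrix();p=np.array(p)
    rv=R.from_matrix(R0.T@Rt).as_rotvec();d=p-s["tcp_pos"]
    print("t",round(s["t"],2),"tcp",np.round(s["tcp_pos"],4),"q",np.round(s["q"],2),"gap",round(s["finger_gap"],3),"gf",round(s["gripper_force"],1),"F",np.round(s["force"],1))
    print("rot norm",np.round(rv/(2*np.pi),4),"deg",np.round(np.degrees(rv),1),"rows>=",np.degrees(np.linalg.norm(rv))/7.16)
    print("shift norm",np.round(Rt.T@d/.5,4),"rows>=",np.linalg.norm(d)/.0417)
E
python3 -c "
from g import *
goal([*KN[:2],.26],down(np.pi/2+yl))"
```

```text
t 0.1 tcp [0.221  0.5841 0.303 ] q [ 1.03  0.53  1.43 -0.    1.18 -0.18] gap 0.997 gf 0.0 F [0.2 0.1 0.2]
rot norm [-0.0003 -0.0001 -0.0756] deg [ -0.1  -0.  -27.2] rows>= 3.8031521863711677
shift norm [-0.4146 -1.7856  0.0861] rows>= 22.004172714959445
```

```bash
python3 -m crank '[{"dp":[0,0,0],"delta_rot":[0,0,-0.0151],"fingers":1},{"dp":[0,0,0],"delta_rot":[0,0,-0.0151],"fingers":1},{"dp":[0,0,0],"delta_rot":[0,0,-0.0151],"fingers":1},{"dp":[0,0,0],"delta_rot":[0,0,-0.0151],"fingers":1},{"dp":[0,0,0],"delta_rot":[0,0,-0.0151],"fingers":1},{"dp":[-0.006,-0.03,0],"delta_rot":[0,0,0],"fingers":1},{"dp":[-0.014,-0.06,0],"delta_rot":[0,0,0],"fingers":1},{"dp":[-0.014,-0.06,0],"delta_rot":[0,0,0],"fingers":1},{"dp":[-0.014,-0.06,0],"delta_rot":[0,0,0],"fingers":1},{"dp":[-0.014,-0.06,0],"delta_rot":[0,0,0],"fingers":1},{"dp":[-0.014,-0.06,0],"delta_rot":[0,0,0],"fingers":1},{"dp":[-0.014,-0.06,0],"delta_rot":[0,0,0],"fingers":1}]'
python3 -m crank '[{"dp":[-0.014,-0.06,0],"delta_rot":[0,0,0],"fingers":1},{"dp":[-0.014,-0.06,0],"delta_rot":[0,0,0],"fingers":1},{"dp":[-0.014,-0.06,0],"delta_rot":[0,0,0],"fingers":1},{"dp":[-0.014,-0.06,0],"delta_rot":[0,0,0],"fingers":1},{"dp":[-0.014,-0.06,0],"delta_rot":[0,0,0],"fingers":1},{"dp":[-0.014,-0.06,0],"delta_rot":[0,0,0],"fingers":1},{"dp":[-0.014,-0.06,0],"delta_rot":[0,0,0],"fingers":1},{"dp":[-0.014,-0.06,0],"delta_rot":[0,0,0],"fingers":1},{"dp":[-0.014,-0.06,0],"delta_rot":[0,0,0],"fingers":1},{"dp":[-0.014,-0.06,0],"delta_rot":[0,0,0],"fingers":1},{"dp":[-0.014,-0.06,0],"delta_rot":[0,0,0],"fingers":1},{"dp":[-0.014,-0.06,0],"delta_rot":[0,0,0],"fingers":1}]'
python3 -c "
from g import *
goal([*KN[:2],.26],down(np.pi/2+yl))"
```

```text
t: 1.1
tcp_pos: [0.2878, 0.3943, 0.3036]
tool_rot: [-0.057, 0.998, -0.0, -0.0]
force: [1.0, -0.3, -0.2]
finger_gap: 0.999
gripper_force: 0.0
t: 2.1
tcp_pos: [0.4117, 0.046, 0.3038]
tool_rot: [-0.056, 0.998, 0.0, -0.0]
force: [0.8, 0.8, 0.1]
finger_gap: 0.997
gripper_force: 0.0
t 2.1 tcp [0.4117 0.046  0.3038] q [-0.16  0.24  1.93  0.    0.97 -1.84] gap 0.997 gf 0.0 F [0.8 0.8 0.1]
rot norm [ 0.     -0.0001 -0.0002] deg [ 0.  -0.  -0.1] rows>= 0.009369438486109691
shift norm [-0.1573 -0.6732  0.0876] rows>= 8.355947506051988
```

```bash
python3 -m crank '[{"dp":[-0.014,-0.06,0],"delta_rot":[0,0,0],"fingers":1},{"dp":[-0.014,-0.06,0],"delta_rot":[0,0,0],"fingers":1},{"dp":[-0.014,-0.06,0],"delta_rot":[0,0,0],"fingers":1},{"dp":[-0.014,-0.06,0.01],"delta_rot":[0,0,0],"fingers":1},{"dp":[-0.014,-0.06,0.01],"delta_rot":[0,0,0],"fingers":1},{"dp":[-0.014,-0.06,0.01],"delta_rot":[0,0,0],"fingers":1},{"dp":[-0.014,-0.06,0.01],"delta_rot":[0,0,0],"fingers":1},{"dp":[-0.014,-0.06,0.01],"delta_rot":[0,0,0],"fingers":1},{"dp":[-0.014,-0.06,0.01],"delta_rot":[0,0,0],"fingers":1},{"dp":[-0.014,-0.06,0.01],"delta_rot":[0,0,0],"fingers":1},{"dp":[-0.014,-0.06,0.01],"delta_rot":[0,0,0],"fingers":1},{"dp":[-0.003,-0.013,0.008],"delta_rot":[0,0,0],"fingers":1}]'
python3 - <<'E'
from g import *
goal([*KN[:2],.147],down(np.pi/2+yl))
p,d=manip.snapshot("scene");cv2.imwrite("pics/k1.png",cv2.resize(p[120:300,130:370,::-1],(800,600)))
E
```

```text
t: 3.1
tcp_pos: [0.5292, -0.283, 0.2593]
tool_rot: [-0.055, 0.998, -0.002, 0.001]
force: [0.1, -0.8, 1.0]
finger_gap: 0.999
gripper_force: 0.0
t 3.1 tcp [ 0.5292 -0.283   0.2593] q [-0.68  0.55  1.54 -0.    1.05 -2.36] gap 0.999 gf 0.0 F [ 0.1 -0.8  1. ]
rot norm [-0.0006  0.0004 -0.0006] deg [-0.2  0.1 -0.2] rows>= 0.04779788583058728
shift norm [0.0015 0.0073 0.2247] rows>= 2.6955210746845717
```

View pics/k1.png

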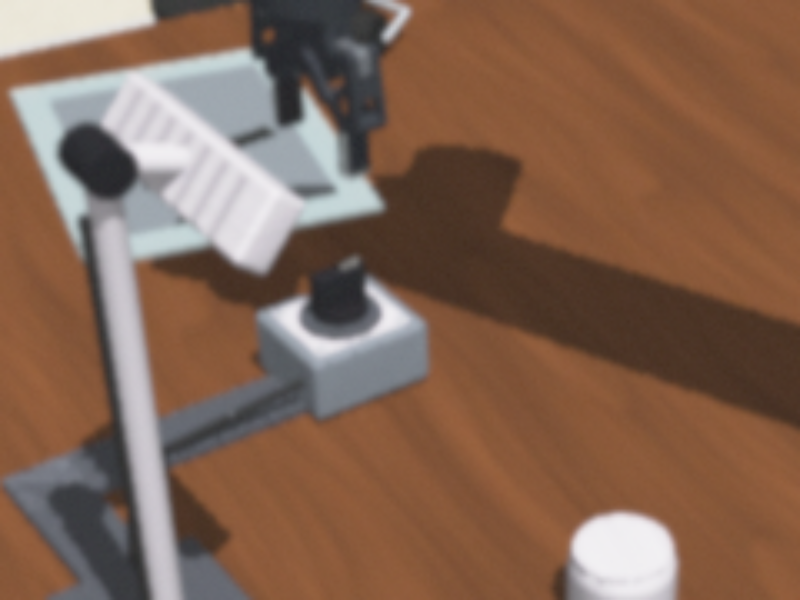

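The open fingers hang over the knob, which is at crop (340,290), lined up with its bar. I'll descend and close.

```bash
python3 -m crank '[{"dp":[0.0008,0.0035,0.04],"delta_rot":[0,0,0],"fingers":1},{"dp":[0.0007,0.0035,0.045],"delta_rot":[0,0,0],"fingers":1},{"dp":[0,0,0.045],"delta_rot":[0,0,0],"fingers":1},{"dp":[0,0,0.045],"delta_rot":[0,0,0],"fingers":1},{"dp":[0,0,0.03],"delta_rot":[0,0,0],"fingers":1},{"dp":[0,0,0.02],"delta_rot":[0,0,0],"fingers":1},{"dp":[0,0,0],"delta_rot":[0,0,0],"fingers":1}]' 30
python3 -m crank '[{"dp":[0,0,0],"delta_rot":[0,0,0],"fingers":-1},{"dp":[0,0,0],"delta_rot":[0,0,0],"fingers":-1},{"dp":[0,0,0],"delta_rot":[0,0,0],"fingers":-1},{"dp":[0,0,0],"delta_rot":[0,0,0],"fingers":-1},{"dp":[0,0,0],"delta_rot":[0,0,0],"fingers":-1},{"dp":[0,0,0],"delta_rot":[0,0,0],"fingers":-1},{"dp":[0,0,0],"delta_rot":[0,0,0],"fingers":-1},{"dp":[0,0,0],"delta_rot":[0,0,0],"fingers":-1}]' 30
python3 -c "
from g import *
goal([*KN[:2],.147],down(np.pi/2+yl))"
```

```text
t: 3.73
tcp_pos: [0.5249, -0.2727, 0.1453]
tool_rot: [-0.057, 0.998, 0.002, -0.002]
force: [-0.8, 0.8, 1.0]
finger_gap: 1.003
gripper_force: 0.0
t: 4.4
tcp_pos: [0.5274, -0.2801, 0.149]
tool_rot: [-0.057, 0.998, -0.006, 0.002]
force: [-3.9, -12.9, -0.3]
finger_gap: 0.155
gripper_force: 36.0
t 4.4 tcp [ 0.5274 -0.2801  0.149 ] q [-0.67  0.7   1.63 -0.01  0.81 -2.35] gap 0.155 gf 36.0 F [ -3.9 -12.9  -0.3]
rot norm [-0.0018  0.0005  0.0001] deg [-0.7  0.2  0. ] rows>= 0.09474128057082484
shift norm [-0.0013  0.0011  0.004 ] rows>= 0.052596579514560926
```

```bash
python3 -m crank '[{"dp":[0,-0.006,0],"delta_rot":[0,0,0],"fingers":-1},{"dp":[0,-0.006,0],"delta_rot":[0,0,0],"fingers":-1},{"dp":[0,0,0],"delta_rot":[0,0,0],"fingers":-1},{"dp":[0,0,0],"delta_rot":[0,0,0],"fingers":-1}]' 40
python3 -c "
from g import *
goal([*KN[:2],.147],down(np.pi/2+yl))"
```

```text
t: 4.73
tcp_pos: [0.5276, -0.2812, 0.149]
tool_rot: [-0.056, 0.998, -0.001, 0.001]
force: [-0.9, -1.2, 6.5]
finger_gap: 0.15
gripper_force: 40.9
t 4.73 tcp [ 0.5276 -0.2812  0.149 ] q [-0.68  0.7   1.62  0.    0.82 -2.36] gap 0.15 gf 40.9 F [-0.9 -1.2  6.5]
rot norm [-0.0002  0.0003 -0.0002] deg [-0.1  0.1 -0.1] rows>= 0.0210190474993458
shift norm [-0.0012  0.0032  0.004 ] rows>= 0.0630502057464531
```

```bash
python3 -m crank '[{"dp":[0,0,-0.002],"delta_rot":[0,0,0.01],"fingers":-1},{"dp":[0,0,0],"delta_rot":[0,0,0.018],"fingers":-1},{"dp":[0,0,0],"delta_rot":[0,0,0.018],"fingers":-1},{"dp":[0,0,0],"delta_rot":[0,0,0.018],"fingers":-1},{"dp":[0,0,0],"delta_rot":[0,0,0.018],"fingers":-1},{"dp":[0,0,0],"delta_rot":[0,0,0.018],"fingers":-1},{"dp":[0,0,0],"delta_rot":[0,0,0.018],"fingers":-1},{"dp":[0,0,0],"delta_rot":[0,0,0.018],"fingers":-1},{"dp":[0,0,0],"delta_rot":[0,0,0.018],"fingers":-1},{"dp":[0,0,0],"delta_rot":[0,0,0.018],"fingers":-1},{"dp":[0,0,0],"delta_rot":[0,0,0.018],"fingers":-1},{"dp":[0,0,0],"delta_rot":[0,0,0.01],"fingers":-1}]'
python3 -m crank '[{"dp":[0,0,0],"delta_rot":[0,0,0],"fingers":-1},{"dp":[0,0,0],"delta_rot":[0,0,0],"fingers":-1},{"dp":[0,0,0],"delta_rot":[0,0,0],"fingers":-1},{"dp":[0,0,0],"delta_rot":[0,0,0],"fingers":-1}]'
python3 -c "
from g import *
goal([*KN[:2],.147],down(np.pi/2+yl-1.2));print(manip.sense()['ft_torque'])"
```

```text
t: 5.73
tcp_pos: [0.527, -0.2825, 0.1491]
tool_rot: [0.541, 0.841, -0.002, 0.001]
force: [-1.8, -3.9, 0.4]
finger_gap: 0.149
gripper_force: 58.3
t: 6.07
tcp_pos: [0.5271, -0.2828, 0.1491]
tool_rot: [0.539, 0.842, -0.002, 0.002]
force: [-2.5, -5.6, -0.7]
finger_gap: 0.156
gripper_force: 55.6
t 6.07 tcp [ 0.5271 -0.2828  0.1491] q [-0.68  0.7   1.62 -0.01  0.82 -1.11] gap 0.156 gf 55.6 F [-2.5 -5.6 -0.7]
rot norm [-0.0003  0.0008 -0.0084] deg [-0.1  0.3 -3. ] rows>= 0.4243195182098622
shift norm [0.005  0.0046 0.0041] rows>= 0.0958018496128207
[-0.98765768  0.26831573  0.73358637]
```

The tool has turned 72° and meets a clear hard-stop torque of 0.73 N m, against a spring of 0.1. I'll let go and look.

```bash
python3 -m crank '[{"dp":[0,0,0],"delta_rot":[0,0,0],"fingers":1},{"dp":[0,0,0],"delta_rot":[0,0,0],"fingers":1},{"dp":[0,0,0],"delta_rot":[0,0,0],"fingers":1},{"dp":[0,0,0],"delta_rot":[0,0,0],"fingers":1},{"dp":[0,0,0],"delta_rot":[0,0,0],"fingers":1},{"dp":[0,0,0],"delta_rot":[0,0,0],"fingers":1},{"dp":[0,0,0],"delta_rot":[0,0,0],"fingers":1},{"dp":[0,0,0],"delta_rot":[0,0,0],"fingers":1}]'
python3 -m crank '[{"dp":[0,0,-0.03],"delta_rot":[0,0,0],"fingers":1},{"dp":[0,0,-0.06],"delta_rot":[0,0,0],"fingers":1},{"dp":[0,0,-0.06],"delta_rot":[0,0,0],"fingers":1},{"dp":[0,0,-0.06],"delta_rot":[0,0,0],"fingers":1},{"dp":[0,0,-0.06],"delta_rot":[0,0,0],"fingers":1},{"dp":[0,0,-0.06],"delta_rot":[0,0,0],"fingers":1}]'
python3 - <<'E'
from g import *
goal([.602,.2875,.31],down(np.radians(15)))
p,d=manip.snapshot("scene");cv2.imwrite("pics/k2.png",cv2.resize(p[120:300,130:370,::-1],(800,600)))
E
```

```text
t: 6.73
tcp_pos: [0.5271, -0.2803, 0.1484]
tool_rot: [0.541, 0.841, 0.0, -0.0]
force: [0.3, 0.4, 0.2]
finger_gap: 1.001
gripper_force: 0.0
t: 7.23
tcp_pos: [0.5268, -0.2803, 0.3148]
tool_rot: [0.541, 0.841, 0.0, -0.0]
force: [-0.0, -0.1, -1.0]
finger_gap: 1.0
gripper_force: 0.0
t 7.23 tcp [ 0.5268 -0.2803  0.3148] q [-0.68  0.48  1.49  0.    1.17 -1.1 ] gap 1.0 gf 0.0 F [-0.  -0.1 -1. ]
rot norm [-0.     -0.0001  0.0263] deg [-0.  -0.   9.5] rows>= 1.3200163357493289
shift norm [1.0579 0.4392 0.0097] rows>= 13.734556380742436
```

View pics/k2.png

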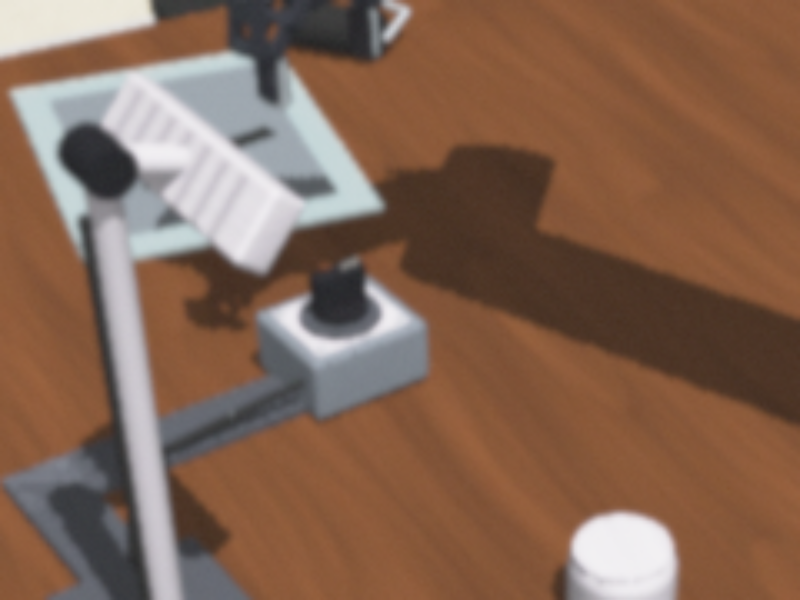

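The knob bar has sprung back to its rest pose at crop (340,285). Next I'll move above the tall block.

```bash
python3 -m crank '[{"dp":[0,0,0],"delta_rot":[0,0,0.0125],"fingers":1},{"dp":[0,0,0],"delta_rot":[0,0,0.0125],"fingers":1},{"dp":[0.06,0.015,0],"delta_rot":[0,0,0],"fingers":1},{"dp":[0.06,0.015,0],"delta_rot":[0,0,0],"fingers":1},{"dp":[0.06,0.015,0],"delta_rot":[0,0,0],"fingers":1},{"dp":[0.06,0.015,0],"delta_rot":[0,0,0],"fingers":1},{"dp":[0.06,0.015,0],"delta_rot":[0,0,0],"fingers":1},{"dp":[0.06,0.015,0],"delta_rot":[0,0,0],"fingers":1},{"dp":[0.06,0.015,0],"delta_rot":[0,0,0],"fingers":1},{"dp":[0.06,0.03,0],"delta_rot":[0,0,0],"fingers":1},{"dp":[0.06,0.03,0],"delta_rot":[0,0,0],"fingers":1},{"dp":[0.06,0.03,0],"delta_rot":[0,0,0],"fingers":1}]'
python3 -c "
from g import *
goal([.603,.2875,.31],down(np.radians(15.5)))"
```

```text
t: 8.28
tcp_pos: [0.5409, 0.0362, 0.3134]
tool_rot: [0.606, 0.796, 0.0, -0.0]
force: [0.1, -0.6, 0.2]
finger_gap: 1.0
gripper_force: 0.0
t 8.28 tcp [0.5409 0.0362 0.3134] q [-0.14  0.4   1.63  0.    1.11 -0.41] gap 1.0 gf 0.0 F [ 0.1 -0.6  0.2]
rot norm [ 0.     -0.     -0.0002] deg [ 0.  -0.  -0.1] rows>= 0.009509191300787785
shift norm [0.4512 0.254  0.0068] rows>= 6.208876488936749
```

```bash
python3 -m crank '[{"dp":[0.055,0.031,0],"delta_rot":[0,0,0],"fingers":1},{"dp":[0.055,0.031,0],"delta_rot":[0,0,0],"fingers":1},{"dp":[0.055,0.031,0],"delta_rot":[0,0,0],"fingers":1},{"dp":[0.055,0.031,0],"delta_rot":[0,0,0],"fingers":1},{"dp":[0.055,0.031,0],"delta_rot":[0,0,0],"fingers":1},{"dp":[0.055,0.031,0],"delta_rot":[0,0,0],"fingers":1},{"dp":[0.055,0.031,0],"delta_rot":[0,0,0],"fingers":1},{"dp":[0.05,0.028,0],"delta_rot":[0,0,0],"fingers":1},{"dp":[0,0,0],"delta_rot":[0,0,0],"fingers":1},{"dp":[0,0,0],"delta_rot":[0,0,0],"fingers":1},{"dp":[0,0,0],"delta_rot":[0,0,0],"fingers":1}]'
python3 -c "
from g import *
goal([.603,.2875,.202],down(np.radians(15.5)))
p,d=manip.snapshot('scene');cv2.imwrite('pics/b1.png',cv2.resize(p[250:430,240:440,::-1],(660,594)))"
```

```text
t: 9.2
tcp_pos: [0.6007, 0.2765, 0.3129]
tool_rot: [0.605, 0.796, -0.001, -0.0]
force: [1.0, 0.0, 0.0]
finger_gap: 1.0
gripper_force: 0.0
t 9.2 tcp [0.6007 0.2765 0.3129] q [ 0.26  0.57  1.32 -0.    1.25 -0.01] gap 1.0 gf 0.0 F [1. 0. 0.]
rot norm [-0.0002  0.0001 -0.0001] deg [-0.1  0.  -0. ] rows>= 0.013096285982987378
shift norm [0.0199 0.0103 0.2217] rows>= 2.6719785535300082
```

View pics/b1.png

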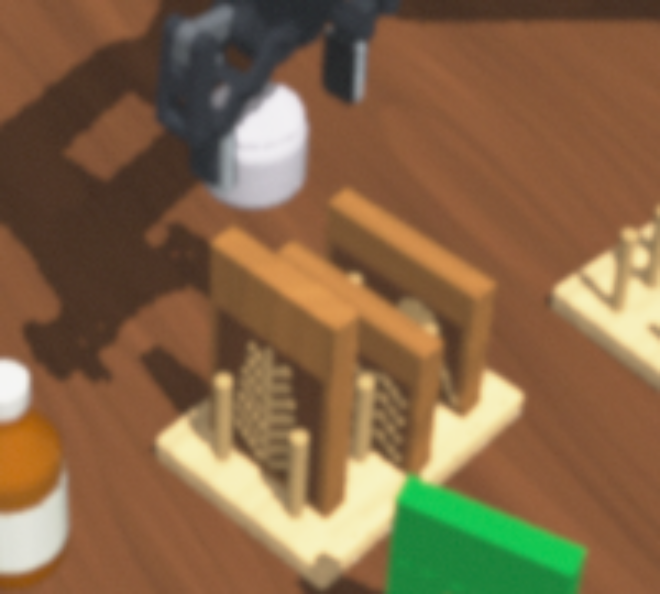

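The fern block and the gripper's open fingers are both clear. I'll shift by the residual and descend.

```bash
python3 -m crank '[{"dp":[0.01,0.005,0],"delta_rot":[0,0,0],"fingers":1},{"dp":[0.01,0.005,0],"delta_rot":[0,0,0],"fingers":1},{"dp":[0,0,0.03],"delta_rot":[0,0,0],"fingers":1},{"dp":[0,0,0.03],"delta_rot":[0,0,0],"fingers":1},{"dp":[0,0,0.02],"delta_rot":[0,0,0],"fingers":1},{"dp":[0,0,0],"delta_rot":[0,0,0],"fingers":1},{"dp":[0,0,0],"delta_rot":[0,0,0],"fingers":1},{"dp":[0,0,0],"delta_rot":[0,0,0],"fingers":1}]'
python3 -c "
from g import *
goal([.603,.2875,.202],down(np.radians(15.5)))"
```

```text
t: 9.92
tcp_pos: [0.6039, 0.2878, 0.2741]
tool_rot: [0.606, 0.796, 0.001, 0.0]
force: [-0.4, -0.4, 0.3]
finger_gap: 1.0
gripper_force: 0.0
t 9.92 tcp [0.6039 0.2878 0.2741] q [ 0.28  0.62  1.34 -0.    1.18  0.01] gap 1.0 gf 0.0 F [-0.4 -0.4  0.3]
rot norm [ 0.0002 -0.     -0.0002] deg [ 0.1 -0.  -0.1] rows>= 0.014194188265088538
shift norm [-0.     -0.0019  0.1442] rows>= 1.7290543072658966
```

```bash
python3 -m crank '[{"dp":[0,-0.002,0.03],"delta_rot":[0,0,0],"fingers":1},{"dp":[0,0,0.03],"delta_rot":[0,0,0],"fingers":1},{"dp":[0,0,0.03],"delta_rot":[0,0,0],"fingers":1},{"dp":[0,0,0.03],"delta_rot":[0,0,0],"fingers":1},{"dp":[0,0,0.024],"delta_rot":[0,0,0],"fingers":1},{"dp":[0,0,0],"delta_rot":[0,0,0],"fingers":1}]'
python3 -m crank '[{"dp":[0,0,0],"delta_rot":[0,0,0],"fingers":-1},{"dp":[0,0,0],"delta_rot":[0,0,0],"fingers":-1},{"dp":[0,0,0],"delta_rot":[0,0,0],"fingers":-1},{"dp":[0,0,0],"delta_rot":[0,0,0],"fingers":-1},{"dp":[0,0,0],"delta_rot":[0,0,0],"fingers":-1},{"dp":[0,0,0],"delta_rot":[0,0,0],"fingers":-1},{"dp":[0,0,0],"delta_rot":[0,0,0],"fingers":-1},{"dp":[0,0,0],"delta_rot":[0,0,0],"fingers":-1}]' 60
python3 -c "
from g import *
goal([.603,.2875,.202],down(np.radians(15.5)))"
```

```text
t: 10.42
tcp_pos: [0.6015, 0.2872, 0.1994]
tool_rot: [0.606, 0.796, -0.002, -0.001]
force: [-0.8, -0.1, -0.9]
finger_gap: 1.001
gripper_force: 0.0
t: 11.08
tcp_pos: [0.6027, 0.2877, 0.2022]
tool_rot: [0.606, 0.796, 0.001, 0.0]
force: [-0.9, 0.0, 4.0]
finger_gap: 0.202
gripper_force: 59.1
t 11.08 tcp [0.6027 0.2877 0.2022] q [0.28 0.7  1.4  0.   1.04 0.01] gap 0.202 gf 59.1 F [-0.9  0.   4. ]
rot norm [ 0.0002 -0.     -0.0001] deg [ 0.1 -0.  -0. ] rows>= 0.011957368483676126
shift norm [-0.0005  0.0004  0.0005] rows>= 0.009531167313471565
```

The grip is good: gap 17 mm and centred. Next is the lift.

```bash
python3 -m crank '[{"dp":[0,0,-0.01],"delta_rot":[0,0,0],"fingers":-1},{"dp":[0,0,-0.02],"delta_rot":[0,0,0],"fingers":-1},{"dp":[0,0,-0.03],"delta_rot":[0,0,0],"fingers":-1},{"dp":[0,0,-0.03],"delta_rot":[0,0,0],"fingers":-1},{"dp":[0,0,-0.04],"delta_rot":[0,0,0],"fingers":-1},{"dp":[0,0,-0.04],"delta_rot":[0,0,0],"fingers":-1},{"dp":[0,0,-0.04],"delta_rot":[0,0,0],"fingers":-1},{"dp":[0,0,-0.04],"delta_rot":[0,0,0],"fingers":-1},{"dp":[0,0,-0.04],"delta_rot":[0,0,0],"fingers":-1},{"dp":[0,0,-0.03],"delta_rot":[0,0,0],"fingers":-1},{"dp":[0,0,0],"delta_rot":[0,0,0],"fingers":-1},{"dp":[0,0,0],"delta_rot":[0,0,0],"fingers":-1}]'
cat >> g.py <<'E'
c,s_=np.cos(yl),np.sin(yl);Rl=np.array([[c,-s_,0],[s_,c,0],[0,0,1]])
th=.70
Bx=Rl@[np.cos(th),0,np.sin(th)];By=Rl@[0,1,0];Bz=np.cross(Bx,By)
RT=np.stack([By,Bx,-Bz],1)
BEAM=LO+[0,0,.18]
TT=BEAM-.009*Bx+(.055+.054)*Bz
E
python3 -c "
from g import *
print(TT)
goal([.50,.0,.34],down(yl))
goal(TT,RT)"
```

```text
t: 12.08
tcp_pos: [0.6025, 0.2876, 0.3624]
tool_rot: [0.606, 0.796, 0.001, 0.001]
force: [-0.1, 0.5, -0.6]
finger_gap: 0.201
gripper_force: 58.7
[ 0.42709232 -0.07462834  0.25756984]
t 12.08 tcp [0.6025 0.2876 0.3624] q [ 0.28  0.53  1.25 -0.    1.36  0.01] gap 0.201 gf 58.7 F [-0.1  0.5 -0.6]
rot norm [ 0.0003 -0.      0.0249] deg [ 0.1 -0.   9. ] rows>= 1.2505123514229284
shift norm [-0.5482 -0.2688  0.0449] rows>= 7.340678930759797
t 12.08 tcp [0.6025 0.2876 0.3624] q [ 0.28  0.53  1.25 -0.    1.36  0.01] gap 0.201 gf 58.7 F [-0.1  0.5 -0.6]
rot norm [-0.1109 -0.0087  0.0238] deg [-39.9  -3.1   8.6] rows>= 5.7178578688915005
shift norm [-0.68   -0.4644 -0.117 ] rows>= 9.972822191693231
```

```bash
python3 -m crank '[{"dp":[0,0,0],"delta_rot":[0,0,0.0125],"fingers":-1},{"dp":[0,0,0],"delta_rot":[0,0,0.0125],"fingers":-1},{"dp":[-0.03,-0.015,0],"delta_rot":[0,0,0],"fingers":-1},{"dp":[-0.06,-0.03,0],"delta_rot":[0,0,0],"fingers":-1},{"dp":[-0.06,-0.03,0],"delta_rot":[0,0,0],"fingers":-1},{"dp":[-0.06,-0.03,0],"delta_rot":[0,0,0],"fingers":-1},{"dp":[-0.06,-0.03,0],"delta_rot":[0,0,0],"fingers":-1},{"dp":[-0.06,-0.03,0],"delta_rot":[0,0,0],"fingers":-1},{"dp":[-0.06,-0.03,0],"delta_rot":[0,0,0],"fingers":-1},{"dp":[-0.06,-0.03,0],"delta_rot":[0,0,0],"fingers":-1},{"dp":[-0.05,-0.02,0],"delta_rot":[0,0,0],"fingers":-1},{"dp":[-0.05,0,0],"delta_rot":[0,0,0],"fingers":-1}]'
python3 -m crank '[{"dp":[-0.03,0,0],"delta_rot":[0,0,0],"fingers":-1},{"dp":[0,0,0],"delta_rot":[0,0,0],"fingers":-1},{"dp":[0,0,0],"delta_rot":[-0.014,0,0],"fingers":-1},{"dp":[0,0,0],"delta_rot":[-0.014,0,0],"fingers":-1},{"dp":[0,0,0],"delta_rot":[-0.014,0,0],"fingers":-1},{"dp":[0,0,0],"delta_rot":[-0.014,0,0],"fingers":-1},{"dp":[0,0,0],"delta_rot":[-0.014,0,0],"fingers":-1},{"dp":[0,0,0],"delta_rot":[-0.014,0,0],"fingers":-1},{"dp":[0,0,0],"delta_rot":[-0.014,0,0],"fingers":-1},{"dp":[0,0,0],"delta_rot":[-0.014,0,0],"fingers":-1},{"dp":[0,0,0],"delta_rot":[0,0,0],"fingers":-1},{"dp":[0,0,0],"delta_rot":[0,0,0],"fingers":-1}]'
python3 -c "
from g import *
goal(TT,RT)"
```

```text
t: 13.08
tcp_pos: [0.5083, -0.0004, 0.3597]
tool_rot: [0.666, 0.746, -0.002, -0.003]
force: [0.7, 0.0, -1.5]
finger_gap: 0.204
gripper_force: 58.7
t: 14.08
tcp_pos: [0.5124, -0.0127, 0.36]
tool_rot: [0.628, 0.704, 0.25, 0.219]
force: [-0.7, -0.2, -1.1]
finger_gap: 0.204
gripper_force: 59.1
t 14.08 tcp [ 0.5124 -0.0127  0.36  ] q [-0.38  0.18  2.01  0.76  0.46 -1.1 ] gap 0.204 gf 59.1 F [-0.7 -0.2 -1.1]
rot norm [-0.0034 -0.0008 -0.0002] deg [-1.2 -0.3 -0.1] rows>= 0.17875714882867816
shift norm [-0.1036 -0.2724  0.0385] rows>= 3.5254115101476646
```

```bash
python3 -m crank '[{"dp":[-0.013,-0.03,0.005],"delta_rot":[-0.002,0,0],"fingers":-1},{"dp":[-0.013,-0.03,0.005],"delta_rot":[-0.0014,0,0],"fingers":-1},{"dp":[-0.013,-0.03,0.005],"delta_rot":[0,0,0],"fingers":-1},{"dp":[-0.013,-0.03,0.005],"delta_rot":[0,0,0],"fingers":-1},{"dp":[0,0,0],"delta_rot":[0,0,0],"fingers":-1},{"dp":[0,0,0],"delta_rot":[0,0,0],"fingers":-1}]'
python3 -c "
from g import *
goal(TT,RT)"
```

```text
t: 14.58
tcp_pos: [0.4777, -0.0439, 0.3149]
tool_rot: [0.625, 0.701, 0.258, 0.228]
force: [-0.3, 0.4, -0.3]
finger_gap: 0.204
gripper_force: 59.2
t 14.58 tcp [ 0.4777 -0.0439  0.3149] q [-0.51  0.23  2.15  1.19  0.43 -1.66] gap 0.204 gf 59.2 F [-0.3  0.4 -0.3]
rot norm [ 0.0004 -0.0007 -0.0002] deg [ 0.2 -0.3 -0.1] rows>= 0.04299145690726007
shift norm [-0.0496 -0.1561  0.0185] rows>= 1.976303204934413
```

```bash
python3 -m crank '[{"dp":[-0.012,-0.03,0.004],"delta_rot":[0,0,0],"fingers":-1},{"dp":[-0.012,-0.03,0.004],"delta_rot":[0,0,0],"fingers":-1},{"dp":[-0.012,-0.03,0.004],"delta_rot":[0,0,0],"fingers":-1},{"dp":[0,0,0],"delta_rot":[0,0,0],"fingers":-1},{"dp":[0,0,0],"delta_rot":[0,0,0],"fingers":-1},{"dp":[0,0,0],"delta_rot":[0,0,0],"fingers":-1}]'
python3 -c "
from g import *
goal(TT,RT)"
```

```text
t: 15.08
tcp_pos: [0.4504, -0.0652, 0.2824]
tool_rot: [0.624, 0.701, 0.259, 0.229]
force: [0.7, -0.1, -1.0]
finger_gap: 0.205
gripper_force: 59.3
t 15.08 tcp [ 0.4504 -0.0652  0.2824] q [-0.62  0.28  2.24  1.46  0.46 -2.06] gap 0.205 gf 59.3 F [ 0.7 -0.1 -1. ]
rot norm [ 0.001  -0.0005  0.0002] deg [ 0.4 -0.2  0.1] rows>= 0.05797075809014269
shift norm [-0.0135 -0.069   0.0067] rows>= 0.8474063372227328
```

```bash
python3 -m crank '[{"dp":[-0.005,-0.02,0.002],"delta_rot":[0.0005,0,0],"fingers":-1},{"dp":[-0.005,-0.02,0.002],"delta_rot":[0.0005,0,0],"fingers":-1},{"dp":[-0.004,-0.02,0.002],"delta_rot":[0,0,0],"fingers":-1},{"dp":[0,-0.009,0],"delta_rot":[0,0,0],"fingers":-1},{"dp":[0,0,0],"delta_rot":[0,0,0],"fingers":-1},{"dp":[0,0,0],"delta_rot":[0,0,0],"fingers":-1},{"dp":[0,0,0],"delta_rot":[0,0,0],"fingers":-1},{"dp":[0,0,0],"delta_rot":[0,0,0],"fingers":-1}]'
python3 - <<'E'
from g import *
goal(TT,RT);print(manip.sense()["qd"].round(3))
o=[]
for n in("scene","top"):
    p,d=manip.snapshot(n);o.append(p[...,::-1]);G=grid(n,d);np.savez(n+"1.npz",p=p,d=d)
    q=(G-BEAM)@np.stack([Bx,By,Bz],1)  # lamp_head axes, from beam point
    m=(d>0)&(abs(q[...,0])<.03)&(abs(q[...,1])<.055)&(abs(q[...,2])<.085)
    Q=q[m];print(n,len(Q),np.percentile(Q,[2,50,98],axis=0).round(4))
    f=m&(abs(q[...,0])<.012)&(q[...,2]<.03);Q=q[f];c=Q.mean(0) if len(Q) else 0
    if len(Q)>50: print(c,np.linalg.svd(Q-c,full_matrices=False)[2][2])
cv2.imwrite("pics/f.png",np.hstack([cv2.resize(o[0][100:420,100:420],(400,400)),cv2.resize(o[1][100:420,220:540],(400,400))]))
E
```

```text
t: 15.75
tcp_pos: [0.4264, -0.0749, 0.2575]
tool_rot: [0.625, 0.702, 0.256, 0.227]
force: [-0.3, -0.2, -1.0]
finger_gap: 0.2
gripper_force: 59.2
t 15.75 tcp [ 0.4264 -0.0749  0.2575] q [-0.7   0.34  2.32  1.65  0.49 -2.34] gap 0.2 gf 59.2 F [-0.3 -0.2 -1. ]
rot norm [-0.0001 -0.0005  0.0003] deg [-0.  -0.2  0.1] rows>= 0.02765641830184711
shift norm [0.0003 0.0012 0.0009] rows>= 0.017807596930382884
[-0.005  0.002  0.006  0.007  0.    -0.007]
scene 2494 [[-0.0175 -0.0436 -0.0716]
 [ 0.0006  0.0091  0.0044]
 [ 0.0155  0.045   0.0805]]
[ 6.52143745e-05  5.20866255e-03 -2.21091657e-02] [ 0.99934989  0.03569498 -0.00506569]
top 1168 [[-0.0166 -0.0414 -0.0704]
 [-0.002   0.0095  0.008 ]
 [ 0.007   0.0468  0.0764]]
[-0.00199044  0.00334209 -0.02080692] [ 0.99993989  0.01057349 -0.00290235]
```

View pics/f.png

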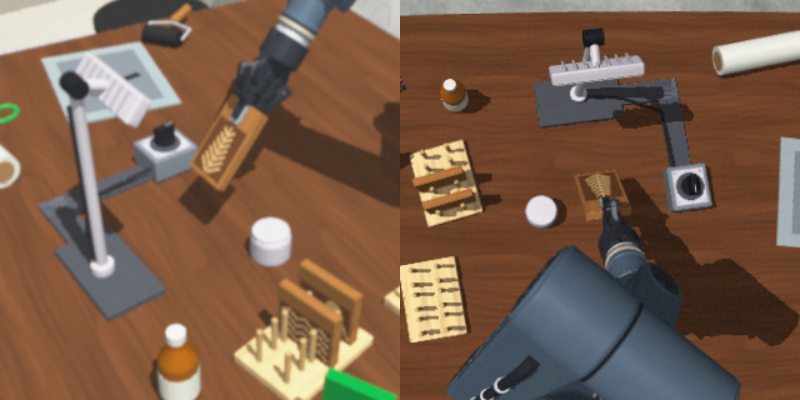

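The fern face, at left crop (225,150), is centred in the beam: offset about 2 mm, square within 2°. The block is clear of everything, the bystanders haven't moved, and the arm is still.

```bash
python3 -c "
from station import manip
print(manip.sign_off())"
```

```text
the job is handed in; nothing more can be done
None
```

The job is handed in. I twisted the timer knob to its stop and it sprang back; the arm now holds the tall block still in mid-beam, 25 cm from the panel, with its carved face square to it within about 2°.

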